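# Open the safety cap of the pretzel-lye bottle

## Task

Pull the lye bottle's carriage by its black knob out from under the clear hood until it meets its stop. Then press the red safety cap down, keep it pressed while you twist it counter-clockwise (seen from above) until it is free, and lift it straight up. Finish holding the cap upright in the gripper about 6 cm above where it sat, still over the bottle mouth, with the carriage left at its stop and the mug, honey jar and spray bottle left alone.

Things in the scene. Friction and masses are not known exactly. Their poses are not given: they have to be found in the camera images.
- handle (a point): centre of the black round knob (28 mm wide, 30 mm tall, on a 15 mm post) that slides the carriage; 118 mm above the worktop, 118 mm from the bottle's axis in the direction of travel. The point's y axis points along the travel towards the stop, z up. The clear hood (188 mm tall) stands behind it on the -y side, at the start 78 mm or more from the knob's centre
- carriage (a joint): travel of the carriage with knob, bottle and cap, m: 0 = fully under the hood (where it starts), 0.14 = against the black stop blocks; about 4 N of friction plus some drag, stays where it is left
- cap_seat (a point): point on the axis of the upright white bottle (66 mm wide, orange band, fixed in the carriage, cannot turn) where the cap's underside centre lies when seated; 129 mm above the worktop; y along the travel, z up. The bottle's shoulder begins 12 mm lower; its neck reaches 24 mm above this point, inside the cap
- cap: loose red safety cap, 40 g, origin at the centre of its underside, z up. Ribbed round grip part 47 mm in diameter, from 5 to 36 mm above the origin (flat top with white disc at 36), over a skirt ring 60 mm in diameter and 5 mm thick. Seated, its x axis lies along cap_seat's x. Turns only counter-clockwise from above, and only while pressed down; free to lift after 50 to 125 degrees of turn (75 is good)
- insert (a joint): height of the spring insert in the bottle mouth that pushes the cap up, m: 0 = cap seated and locked, negative = cap pressed. Push is 6 N at 0 and grows 0.8 N per mm pressed. The cap can turn once pressed 4 mm or more (6 mm is good); it bottoms at 8.5 mm, 13 N. When turned free it pops up to +0.003, the insert's upper limit
- mug: white mug, 92 mm wide and 95 mm tall, origin under its centre; leave alone
- honey_jar: honey jar with grey lid, 71 mm wide, 110 mm tall, origin under its centre; leave alone
- spray_bottle: pale blue spray bottle, 56 x 120 mm, 272 mm tall, origin under its centre; leave alone

How it is judged:
On the way, in this order (a step that is already met when the one before it is completed fails the run):
1. the carriage is drawn to its stop, the cap still seated and locked (value of joint carriage above 0.136 m and angle between the x axis of cap and the x axis of cap_seat, either way round below 0.3 rad and z of cap in the frame of cap_seat below 0.003 m and value of joint insert above -0.002 m), for 0.2 s.
2. the cap is pressed down against its spring (value of joint insert below -0.003 m and angle between the x axis of cap and the x axis of cap_seat, either way round below 0.5 rad), for 0.05 s.
3. the cap is twisted out of its lock on the neck (angle between the x axis of cap and the x axis of cap_seat, either way round above 0.7 rad and z of cap in the frame of cap_seat below 0.012 m and horizontal distance between cap and cap_seat below 0.008 m), for 0.05 s.
At the end, for the whole second after the job is handed in: The gripper holds the red cap, at rest and upright within 0.3 rad, its underside 35 to 100 mm above where it sat and within 25 mm sideways of the bottle's axis, touching no part of the bottle, carriage or hood, and the carriage is within 10 mm of its stop (z of cap in the frame of cap_seat between 0.035 and 0.1 m and horizontal distance between cap and cap_seat below 0.025 m and angle between cap's own z axis and vertical below 0.3 rad and contact force between the fingers and cap above 1 N and contact force between cap and station below 0.05 N and linear speed of cap below 0.03 m/s and value of joint carriage above 0.13 m); the arm keeps its last pose, push and grip.
It fails at once if the mug, honey jar or spray bottle is moved more than 30 mm (distance of any of mug, honey_jar, spray_bottle from where it was at the start of the episode above 0.03 m).
It also fails if it takes over 51 s, if anything falls off the work surface, if the arm or the gripper's body presses on something with over 40 N, if the wrist force passes 120 N, or if a joint passes its speed limit or range.

## Robot

A 7-joint arm with a two-finger parallel gripper is mounted at the origin on a cart in front of the work surface, level with it; the furniture and walls round the work are solid. World frame = base frame: x ahead of the robot, y to its left, z up, the work surface at z = 0. Lengths are in m, angles in rad, forces in N, time in s.
With the tool pointing down it reaches from about 0.425 to 0.825 m from the base axis. Payload 3.6 kg.
Tool frame: the origin (TCP) lies midway between the tips of the shut fingers; the grasp point (between the pads) lies 19 mm behind it (r.tcp_to_grasp is the z of the grasp point in the tool frame, in m); z points along the fingers, y is the line along which they close (so a half turn about z gives the same grasp; the last joint's range is limited). The gripper opens to 85 mm and grips with 20 to 120 N. Pads are 22 mm wide; open, the fingers measure 114 mm over their backs; the gripper's body (76 mm by 85 mm) begins 54 mm behind the grasp point. The pads swing forward as they close: fully open they stand 13 mm farther back than shut.
Start: joints at [1.159, 0.615, -0.013, 1.423, 0.008, 1.103, -0.04], TCP at [0.244, -0.602, 0.231] pointing down, gripper open.
Joint ranges: [-3.12, 3.12], [-0.3, 2.06], [-1.34, 1.32], [0.26, 2.42], [-1.36, 4.5], [0.01, 1.98], [-2.84, 2.84]. Speed limits (rad/s): [2.79, 2.79, 3.14, 3.14, 3.14, 3.14, 3.14].

## Interface

Orientations are given as a unit quaternion [w, x, y, z].
In Python, from plant import r, grip, vision, spotter, monitor gives the robot as it stands. The module is installed in compiled form; this text tells all that it offers. Calls block until the motion is done:
- r.move_to(position, orientation): joint-space move of the TCP to a pose.
- r.move_linear(position, frame=None, velocity=0.15, until_force=None): straight line of the TCP; frame=None keeps the orientation; velocity is the mean speed in m/s. With until_force (N) it stops when the force on the tool has changed by that much, and returns True; else False.
- r.movej(angles): joint-space move.
- grip(opening, effort=None): opening from 0.0 (shut) to 1.0 (fully open); effort is the grip in N (None keeps the last); returns when the fingers have stopped.
- r.pause(seconds).
- r.solve_ik(position, orientation): joint angles nearest the present ones, or None.
- vision.grab_frame(name): name is "scene" or "top" or "wrist"; returns the picture (384x512x3 uint8, blue, green, red); there is no depth.
- vision.calibration(name): a dict with "camera_matrix" (3x3 intrinsics, pixels), "cam_to_world" (4x4, takes a point from camera to world coordinates); the wrist camera has in their place "tool_from_camera" (4x4, takes a point from camera to tool coordinates, whose origin is the TCP and whose axes are the flange's). Camera axes: x right, y up, looking along -z (the intrinsics and any distortion apply to the point x, -y, -z); pixel columns grow to the right and rows downward; lengths in m; the calibration is good to about 2 mm. A picture is of the moment at which its call begins: read the wrist's pose just before it. calibration takes no time and is no camera call.
A pose or a line that the arm cannot do raises r.MotionError and nothing moves.
- r.hand_in(): hands the job in; it is judged then, once.
Trained networks look in the newest picture that a camera, given by its name, has taken for a name from the list of things; names that differ only in an ending like _2 or _b are one class to them, and where a whole thing is asked for, a point or a joint stands for the part that bears it (a point fixed in the world has none). Each returns a list of dicts, best first, with "confidence" (0 to 1); they miss things now and then, are a little off and sometimes report something else, mostly with a low value. They report only what shows in the picture. A call takes as long as a camera call.
- spotter.look_for(thing, camera): "location" ([x, y, z] in m, in world coordinates, good to about 4 mm: the middle of the surface that is visible of it).
- spotter.cut_out(thing, camera): "region" (384x512 bool, what is visible of it).
Readings, each from a call of its own:
- monitor.read_clock(): time.
- monitor.read_qpos(): joint angles.
- monitor.read_joint_vel(): joint speeds.
- monitor.read_joint_efforts(): joint torques, N m.
- monitor.read_tool_pos(): TCP position.
- monitor.read_orientation(): TCP orientation.
- monitor.read_contact_force(): force on the tool from outside, world axes, zero at the start.
- monitor.read_moment(): the same for the moment, N m.
- monitor.read_grip_width(): opening from 0.0 (shut) to 1.0 (fully open).
- monitor.read_grip_force(): force on a finger pad.
Only numpy, scipy, OpenCV 4.12 (cv2) and the standard library are available. Lean on these libraries where they do the work, as an engineer would, in place of code of your own. Each camera call takes 0.05 s, during which the arm holds its last target. There are 200 camera calls.

## Working session

There is one attempt and no reset: what is moved stays moved. The work goes in short steps, each a Python script; the robot and the scene stay as the last script left them, time stands still between calls to the robot, and variables do not carry over. Pictures are saved under pics/ and viewed, at most 10 in all, crops included, and the job is handed in when it is done.

```bash
mkdir -p pics
python3 - <<'E'
from plant import r, grip, vision, spotter, monitor
import cv2,numpy as np
for c in ["scene","top"]:
    cv2.imwrite(f"pics/{c}0.png",vision.grab_frame(c))
    K=vision.calibration(c); print(c,np.round(K["camera_matrix"],1).tolist(),np.round(K["cam_to_world"],3).tolist(),[k for k in K])
    for t in ["handle","cap","cap_seat","mug","honey_jar","spray_bottle"]:
        print(t,[(np.round(d["location"],3).tolist(),round(d["confidence"],2)) for d in spotter.look_for(t,c)][:3])
print(monitor.read_clock(),monitor.read_orientation(),r.tcp_to_grasp)
E
```

```text
scene [[354.6, 0.0, 251.3], [0.0, 354.6, 190.9], [0.0, 0.0, 1.0]] [[-0.811, 0.224, -0.54, -0.194], [-0.585, -0.321, 0.745, 0.729], [-0.006, 0.92, 0.391, 0.548], [0.0, 0.0, 0.0, 1.0]] ['camera_matrix', 'cam_to_world']
handle [([0.456, -0.26, 0.063], 0.9)]
cap [([0.451, -0.274, 0.149], 0.61)]
cap_seat [([0.452, -0.259, 0.061], 0.91)]
mug [([0.312, -0.449, 0.072], 0.92)]
honey_jar [([0.485, -0.449, 0.066], 0.63)]
spray_bottle [([0.45, 0.326, 0.127], 0.81)]
top [[390.7, 0.0, 257.6], [0.0, 390.7, 193.3], [0.0, 0.0, 1.0]] [[-0.005, 0.995, -0.103, 0.299], [-1.0, -0.003, 0.016, -0.103], [0.016, 0.103, 0.995, 1.319], [0.0, 0.0, 0.0, 1.0]] ['camera_matrix', 'cam_to_world']
handle [([0.462, -0.237, 0.034], 0.57)]
cap []
cap_seat [([0.462, -0.239, 0.034], 0.79), ([0.492, -0.462, 0.109], 0.49)]
mug [([0.323, -0.478, 0.054], 0.95)]
honey_jar [([0.495, -0.464, 0.109], 0.58)]
spray_bottle [([0.456, -0.237, 0.031], 0.67), ([0.46, 0.29, 0.176], 0.65)]
0.7 [-5.07596852e-06  9.81545053e-01  1.91231036e-01  2.70404071e-05] -0.0187
```

View pics/scene0.png

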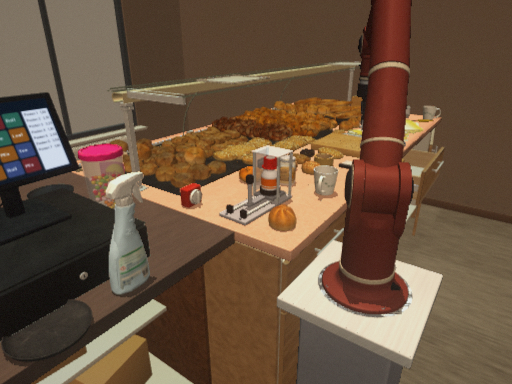

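View pics/top0.png

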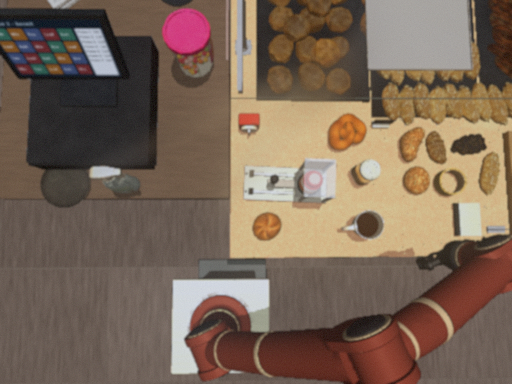

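The scene view shows the hood with the red cap at about (270,162) and the knob at about (250,183). In the top view, the cap is under the hood at about (312,181), the knob is at about (274,180), and the stop end of the rails is at about (245,185). I'll enlarge both.

Run:
```python
import cv2,numpy as np
a=cv2.imread("pics/top0.png")[145:215,235:345]; b=cv2.imread("pics/scene0.png")[140:225,215:305]
f=lambda i:cv2.resize(i,(int(i.shape[1]*600/85*.99),int(i.shape[0]*600/85*.99)),interpolation=cv2.INTER_CUBIC)
cv2.imwrite("pics/c1.png",cv2.resize(a,None,fx=7,fy=7,interpolation=2)); cv2.imwrite("pics/c2.png",cv2.resize(b,None,fx=7,fy=7,interpolation=2))
```

```text
(no output)
```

View pics/c1.png

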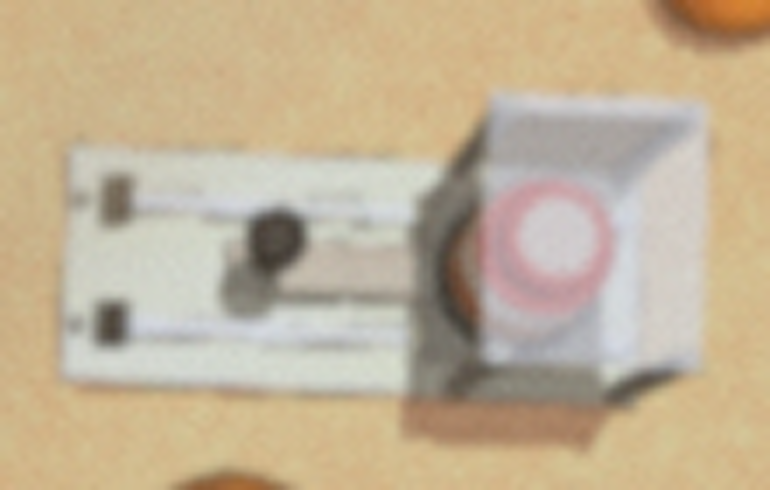

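View pics/c2.png

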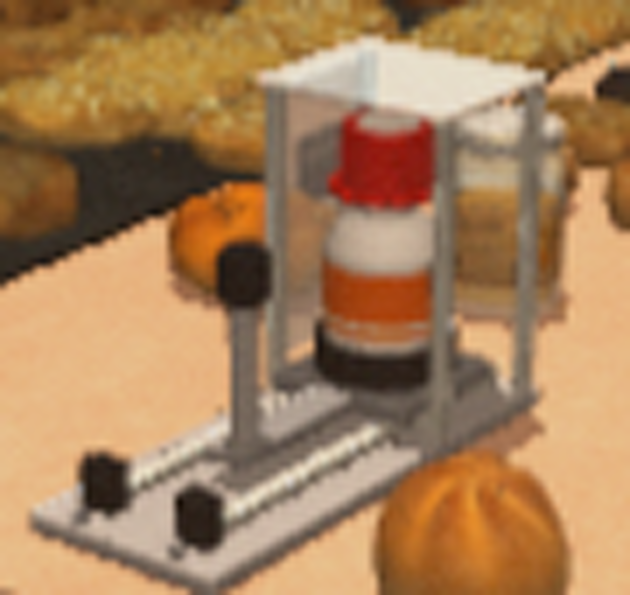

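```bash
cat > h.py <<'E'
from plant import r, grip, vision, spotter, monitor
import cv2,numpy as np
from scipy.spatial.transform import Rotation as R
def bp(c,u,v,z,T=None):
    k=vision.calibration(c); K=k["camera_matrix"]
    if T is None: T=np.array(k["cam_to_world"])
    d=np.array([(u-K[0][2])/K[0][0],-(v-K[1][2])/K[1][1],-1]); d=T[:3,:3]@d
    return T[:3,3]+d*(z-T[2,3])/d[2]
def wristT():
    T=np.eye(4); q=monitor.read_orientation(); T[:3,:3]=R.from_quat(np.r_[q[1:],q[0]]).as_matrix(); T[:3,3]=monitor.read_tool_pos()
    return T@np.array(vision.calibration("wrist")["tool_from_camera"])
def Q(a):  # tool down, tool y axis at world angle a
    y=np.array([np.cos(a),np.sin(a),0]); z=np.array([0,0,-1.]); x=np.cross(y,z)
    q=R.from_matrix(np.c_[x,y,z]).as_quat(); return np.r_[q[3],q[:3]]
E
python3 - <<'E'
from h import *
print("knob top",bp("top",274.6,179.3,.128),"scene",bp("scene",249.7,179.3,.118))
print("cap top",bp("top",314.6,178.6,.165),"scene",bp("scene",271.4,157.1,.165))
a,b=bp("top",251.7,173.6,.03),bp("top",251,191.4,.03);print(a,b)
for p in [(68,148),(62,380)]:print(bp("top",p[0]/7+235,p[1]/7+145,.01))
p=np.array([.475,-.15,.14])
for a in [0,-.1,np.pi,np.pi/2]: print(a,[None if (s:=r.solve_ik(list(p+[0,dy,dz]),Q(a))) is None else np.round(s,2).tolist() for dy,dz in ((0,0),(0,.1),(.14,0))])
E
```

```text
knob top [ 0.46505905 -0.1749281   0.128     ] scene [ 0.46094732 -0.16613902  0.118     ]
cap top [ 0.46168042 -0.29233514  0.165     ] scene [ 0.45431843 -0.28860561  0.165     ]
[ 0.49812555 -0.10462526  0.03      ] [ 0.43844927 -0.10210405  0.03      ]
[ 0.52683355 -0.08104951  0.01      ]
[ 0.41403364 -0.07800104  0.01      ]
0 [[0.5, 0.53, -0.35, 1.96, 0.27, 0.7, -0.01], [0.56, 0.4, -0.42, 1.83, 0.19, 0.95, 0.06], [0.24, 0.5, -0.39, 2.02, 0.29, 0.68, -0.33]]
-0.1 [[0.49, 0.52, -0.33, 1.96, 0.25, 0.7, -0.09], [0.54, 0.39, -0.39, 1.83, 0.18, 0.95, -0.03], [0.23, 0.5, -0.36, 2.02, 0.28, 0.67, -0.41]]
3.141592653589793 [[-0.04, 0.54, 0.44, 1.97, -0.35, 0.7, -2.52], [-0.03, 0.39, 0.41, 1.85, -0.19, 0.94, -2.68], [-0.71, 0.74, 1.13, 2.04, -0.86, 0.94, -2.24]]
1.5707963267948966 [[0.72, 0.59, -0.69, 1.95, 0.53, 0.78, 1.3], [0.8, 0.47, -0.78, 1.83, 0.38, 1.01, 1.43], [0.46, 0.57, -0.72, 2.01, 0.54, 0.76, 0.98]]
```

Run:
```python
from h import *
a=-.03
r.move_linear([.26,-.56,.36]) if r.solve_ik([.26,-.56,.36],monitor.read_orientation()) is not None else None
r.move_to([.464,-.165,.33],Q(a))
print(monitor.read_clock(),monitor.read_tool_pos(),np.round(monitor.read_qpos(),2))
T=wristT(); im=vision.grab_frame("wrist"); np.save("T.npy",T); cv2.imwrite("pics/w1.png",im)
for t in ["handle","cap","cap_seat"]:
    print(t,[(np.round(d["location"],3).tolist(),round(d["confidence"],2)) for d in spotter.look_for(t,"wrist")][:3])
```

```text
3.3917 [ 0.46373894 -0.16708929  0.32985341] [ 0.63  0.3  -0.44  1.69  0.14  1.17  0.12]
handle [([0.463, -0.257, 0.051], 0.59)]
cap [([0.467, -0.267, 0.139], 0.61)]
cap_seat [([0.464, -0.258, 0.057], 0.73)]
```

View pics/w1.png

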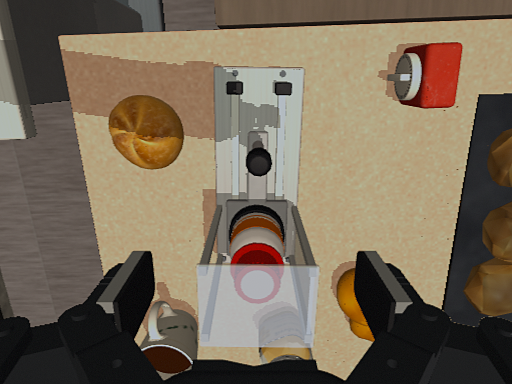

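The wrist view shows the knob at (259,161), the cap's disc through the hood at (258,285), and the stops at (235,88) and (283,88).

Run:
```python
from h import *
T=np.load("T.npy"); print(T[:3,3])
print("knob",bp("wrist",259.5,161,.122,T),"cap",bp("wrist",258,285,.165,T))
print(bp("wrist",235,88,.03,T),bp("wrist",283,88,.03,T))
print("plate edges",[bp("wrist",u,v,.01,T)[:2].round(3) for u,v in ((215,69),(303,68),(300,190),(216,190))])
```

```text
[ 0.46546405 -0.08901497  0.47294279]
knob [ 0.46842538 -0.17255079  0.122     ] cap [ 0.46267433 -0.29281845  0.165     ]
[ 0.44176425 -0.10132996  0.03      ] [ 0.50083661 -0.10335964  0.03      ]
plate edges [array([ 0.417, -0.078]), array([ 0.528, -0.081]), array([ 0.525, -0.243]), array([ 0.407, -0.239])]
```

Run:
```python
from h import *
k=np.array([.466,-.173,.099]); d=np.array([.033,1,0])
r.move_to(list(k+[0,0,.10]),Q(-.033))
grip(.8)
r.move_linear(list(k),velocity=.08,until_force=15)
print(monitor.read_tool_pos(),monitor.read_contact_force())
grip(0,40); print("w",monitor.read_grip_width(),monitor.read_grip_force(),monitor.read_contact_force())
p0=np.array(monitor.read_tool_pos())
hit=r.move_linear(list(p0+d*.148),velocity=.07,until_force=22)
r.pause(.3)
p=np.array(monitor.read_tool_pos())
print(hit,p,p-p0,monitor.read_contact_force(),monitor.read_grip_width(),monitor.read_clock())
cv2.imwrite("pics/top1.png",vision.grab_frame("top"))
```

```text
[ 0.46637849 -0.17310286  0.09942489] [ 0.00145008  0.39825764 -0.09648457]
w 0.3111861659733071 39.442324256524444 [3.18678791 0.04132708 1.75347349]
False [ 0.47482612 -0.03325055  0.09980044] [6.61597047e-03 1.39916903e-01 5.05853778e-06] [  6.04011043 -14.75658347  -1.82975356] 0.30334381493389306 8.925
```

Run:
```python
from h import *
grip(.85)
p=np.array(monitor.read_tool_pos())
r.move_linear([p[0],p[1],.26],velocity=.2)
r.move_to([.468,-.152,.28],Q(-.04))
T=wristT(); im=vision.grab_frame("wrist"); np.save("T.npy",T); cv2.imwrite("pics/w2.png",im)
print(monitor.read_clock(),monitor.read_tool_pos(),np.round(monitor.read_qpos(),2))
for c in ["wrist","top"]:
    if c=="top": cv2.imwrite("pics/top2.png",vision.grab_frame("top"))
    for t in ["cap"]:
        print(c,[(np.round(d["location"],3).tolist(),round(d["confidence"],2)) for d in spotter.look_for(t,c)][:3])
    m=spotter.cut_out("cap",c)
    if m:
        ys,xs=np.nonzero(m[0]["region"]); print(xs.min(),xs.max(),ys.min(),ys.max())
```

```text
11.0667 [ 0.4676101  -0.15091744  0.27896583] [ 0.54  0.34 -0.37  1.79  0.14  1.04  0.08]
wrist [([0.474, -0.143, 0.165], 0.7), ([0.475, -0.101, 0.03], 0.47)]
222 290 137 209
top []
```

View pics/w2.png

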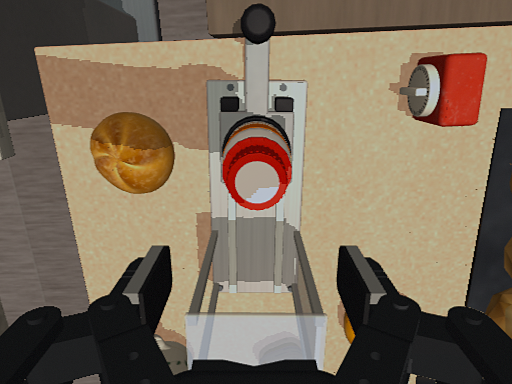

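The wrist view shows the carriage at its stops. The cap's top disc is centred at about (257,181) and the knob is at (258,22).

Run:
```python
from h import *
T=np.load("T.npy")
print(bp("wrist",257.3,180.5,.165,T),"rim",bp("wrist",257,210,.165,T),bp("wrist",226,180,.165,T),bp("wrist",289,180,.165,T),"knob",bp("wrist",258.5,20,.130,T))
im=cv2.imread("pics/top2.png")[140:220,230:310].astype(int)
m=(im[...,2]>120)&(im[...,1]<80)&(im[...,0]<80); ys,xs=np.nonzero(m); print(xs.min()+230,xs.max()+230,ys.min()+140,ys.max()+140) if len(xs) else 0
```

```text
[ 0.46884011 -0.15044854  0.165     ] rim [ 0.46764859 -0.17491243  0.165     ] [ 0.44462723 -0.14904511  0.165     ] [ 0.49338486 -0.15105747  0.165     ] knob [ 0.47460931 -0.0324326   0.13      ]
255 298 150 219
```

Run:
```python
from h import *
c=np.array([.469,-.151,.136])
r.move_linear([c[0],c[1],.2],velocity=.15)
print(r.move_linear(list(c),velocity=.06,until_force=12), monitor.read_tool_pos(),monitor.read_contact_force())
grip(0,80); r.pause(.2)
print("w",monitor.read_grip_width(),monitor.read_grip_force(),monitor.read_contact_force(),monitor.read_tool_pos(),monitor.read_moment(),monitor.read_clock(),np.round(monitor.read_qpos(),3))
```

```text
False [ 0.46934317 -0.15105268  0.13634941] [ 0.52786474  0.01602613 -0.3377643 ]
w 0.5240020630138579 80.66335673443973 [-0.65870434  1.62995331  6.03397868] [ 0.46930399 -0.1511018   0.13668303] [ 0.09003372  0.2406404  -0.07171886] 13.775 [ 0.48   0.519 -0.309  1.976  0.243  0.68  -0.02 ]
```

Run:
```python
from h import *
p0=np.array(monitor.read_tool_pos())
for dz in (.006,.010,.013,.016):
    r.move_linear([.4692,-.151,p0[2]-dz],velocity=.03); r.pause(.15)
    p=np.array(monitor.read_tool_pos()); print(dz,p-p0,monitor.read_contact_force(),monitor.read_grip_width())
    if p0[2]-p[2]>.0058: break
print(monitor.read_clock())
```

```text
0.006 [ 3.60174884e-05  4.73685958e-07 -4.86157021e-03] [-2.20679907 -0.02608957  9.52105352] 0.5184696636950906
0.01 [ 1.23730445e-04 -4.06578996e-05 -8.42819516e-03] [-3.10409443  0.14148152 12.59401573] 0.5208841611798665
14.6833
```

Run:
```python
from h import *
p=np.array(monitor.read_tool_pos()); z=p[2]-.0016
r.move_linear([.4692,-.151,z+.0012],velocity=.02)
q=np.array(r.solve_ik([.4692,-.151,z+.0012],Q(-.04))); q0=np.array(monitor.read_qpos()); print(np.round(q-q0,4),monitor.read_tool_pos()[2]-p[2],monitor.read_contact_force())
if np.abs(q-q0).max()<.03:
  for s in (.3,.6,.9,1.15,1.36):
    t=q.copy(); t[6]+=s; r.movej(list(t)); r.pause(.05)
    print(s,np.array(monitor.read_tool_pos())-p,monitor.read_contact_force(),monitor.read_moment()[2],monitor.read_grip_width())
o=monitor.read_orientation();Rm=R.from_quat(np.r_[o[1:],o[0]]).as_matrix();print("yaw",np.arctan2(Rm[1,1],Rm[0,1]),monitor.read_clock())
cv2.imwrite("pics/w3.png",vision.grab_frame("wrist"))
```

```text
[-0.0001  0.0026  0.0005  0.001   0.0003 -0.0024  0.    ] 0.0011046746887926895 [-2.83620245  1.15162471 11.69137156]
0.3 [ 1.00650192e-03 -7.90942128e-05  1.32577755e-03] [-1.16901061  1.21133663 11.23970989] 0.05790709208443175 0.5220253014477814
0.6 [0.00091223 0.00018002 0.0012825 ] [-1.94825389  1.29704624 10.38291095] 0.04733674325407055 0.5207684152538363
0.9 [0.0007104  0.00022248 0.00122826] [-1.16830807  0.99734811 11.29095846] 0.07129916418712931 0.5201943958917121
1.15 [0.00064219 0.00013268 0.00120102] [-2.19517172  0.46172743 11.7162799 ] 0.06318028439392119 0.5205799410507567
1.36 [0.00052788 0.00011048 0.00117813] [-2.46698396  0.48323814 11.61892614] 0.049764477374635845 0.5200374870624388
yaw 1.3203940031564951 17.025
```

Run:
```python
from h import *
p=np.array(monitor.read_tool_pos())
h=r.move_linear([p[0],p[1],.145],velocity=.03,until_force=30)
print(h,monitor.read_tool_pos(),monitor.read_contact_force())
if not h:
    h=r.move_linear([p[0],p[1],.197],velocity=.05,until_force=25)
r.pause(.3)
print(h,monitor.read_tool_pos(),monitor.read_contact_force(),monitor.read_grip_width(),monitor.read_grip_force(),monitor.read_clock())
a=cv2.resize(vision.grab_frame("scene")[120:230,200:320],None,fx=4.5,fy=4.5,interpolation=2)
b=vision.grab_frame("wrist")
cv2.imwrite("pics/f.png",np.vstack([a[:495,:512]])); cv2.imwrite("pics/fw.png",b)
```

```text
False [ 0.46977852 -0.15100723  0.1446591 ] [ 0.19939412  0.13314612 -0.35948313]
False [ 0.46991976 -0.1509636   0.19685666] [ 0.1223305   0.79418258 -0.67276277] 0.5239691797091339 81.36260839411989 19.2917
```

View pics/f.png

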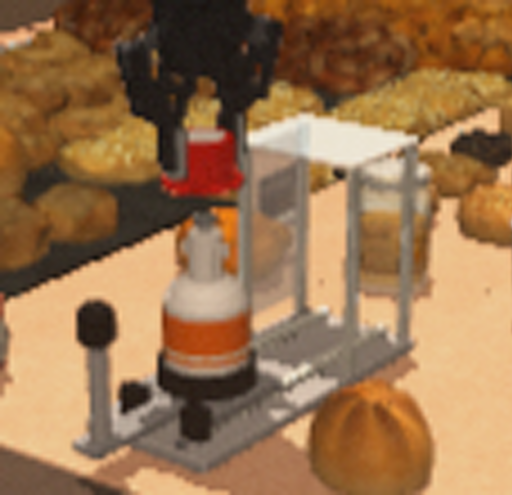

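View pics/fw.png

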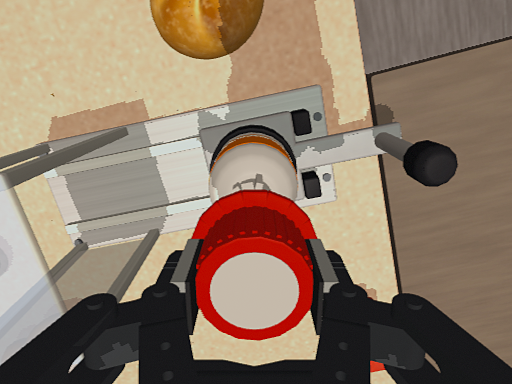

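The gripper holds the red cap upright and clear above the bare neck, at about (205,165) in the scene crop and (255,290) in the wrist view. The carriage is at its stop blocks.

```bash
python3 -c "
from h import *
print(r.hand_in())"
```

```text
the job is handed in; nothing more can be done
None
```

I handed the job in with the carriage against its stop and the cap pressed, twisted free and held upright about 6 cm above the bottle mouth; `r.hand_in()` returned no verdict, so I don't know how it was judged.

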